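# Slide the trivet through to the kettle mat

### The job

Make a place for the kettle: with the fingertips, push the wooden trivet along the table, through the gap between the round conference speaker and the socket box, until all of it lies on the grey felt mat on the other side. Only slide it, never grasp, lift or tip it, and leave the cups, bottle and everything else where they are.

Things in the scene. Friction and masses are not known exactly. Their poses are not given: they have to be found in the camera images.
- trivet: the flat wooden trivet: light wood with dark grooves on top, a loose rectangular block 90 mm (its x) by 120 mm (its y) by 18 mm thick, corners rounded to 14 mm; 0.1 to 0.25 kg; it lies flat and slides freely on the table. Origin at the centre of its underside.
- socket_box: the aluminium table socket box with two black sockets in its top, fixed to the table: 100 mm (its x) by 60 mm (its y) by 42 mm tall, upright edges slightly rounded (6 mm). Origin at the centre of its underside. One side of the gap; its short (60 mm) end face looks at the speaker, so its x axis lies along the line between the two centres.
- speaker: the round black conference speaker, fixed to the table: 100 mm in diameter, 40 mm tall. Origin at the centre of its underside. Other side of the gap. The gap between the facing sides of box and speaker is 98 to 102 mm and is passed at right angles to the line between their centres; either one may be the nearer to the robot.
- mat: the grey felt mat, 150 mm (its x) by 165 mm (its y), 1 mm thin, flat on the table: it hinders nothing, the trivet slides over it as over the table. Origin at its centre. It lies across the gap from the trivet, to the left or the right, its sides parallel to those of the socket box, its centre up to 20 mm off the middle line of the gap.
- corner0 (a point): underside corner of the trivet towards its +x +y, 41 mm and 56 mm from its centre
- corner1 (a point): underside corner of the trivet towards its +x -y, 41 mm and 56 mm from its centre
- corner2 (a point): underside corner of the trivet towards its -x -y, 41 mm and 56 mm from its centre
- corner3 (a point): underside corner of the trivet towards its -x +y, 41 mm and 56 mm from its centre
- cup_a: bystander, loose: empty white paper cup, 74 mm wide, 90 mm tall; origin at the centre of its underside
- cup_b: bystander, loose: second empty white paper cup, 74 mm wide, 90 mm tall; origin at the centre of its underside
- bottle: bystander, loose: green glass bottle with a yellow label, 60 mm wide, 190 mm tall; origin at the centre of its underside
- coaster: bystander, loose: round cork coaster, 90 mm wide, 8 mm thick; origin at the centre of its underside
- clicker: bystander, loose: black presenter remote, 32 x 110 x 16 mm; origin at the centre of its underside
- stapler: bystander, loose: black and grey stapler, 36 x 130 x 45 mm; origin at the centre of its underside
Things that resemble listed ones, but are neither listed nor needed, are in the scene too. There is more than one size of the trivet; the one meant has the size given above.

How it is judged:
By the outcome, as a careful person would: the job done as asked, in the order asked, and still so for the second after the job is handed in, with the robot touching nothing.
It also fails if it takes over 64 s, if anything falls off the work surface, if the arm or the gripper's body presses on something with over 40 N, if the wrist force passes 120 N, or if a joint passes its speed limit or range.

### The arm

A 6-joint arm with a two-finger parallel gripper is mounted at the origin on the work surface. World frame = base frame: x ahead of the robot, y to its left, z up, the work surface at z = 0. Lengths are in m, angles in rad, forces in N, time in s.
With the tool pointing down it reaches from about 0.3 to 0.75 m from the base axis. Payload 8.5 kg.
Tool frame: the origin (TCP) lies at the very end of the fingers, on their centre line; the grasp point (between the pads) lies 19 mm behind it; z points along the fingers, y is the line along which they close (so a half turn about z gives the same grasp; the last joint's range is limited). The gripper opens to 88 mm and grips with 3 to 60 N. Pads are 18 mm wide; open, the fingers measure 123 mm over their backs; the gripper's body (75 mm by 187 mm) begins 45 mm behind the grasp point.
Start: joints at [1.004, 0.381, 1.297, -0, 1.464, -0.215], TCP at [0.19, 0.516, 0.239] pointing down, gripper open.
Joint ranges: [-3.11, 3.11], [-0.89, 2.33], [0.22, 2.48], [-1.42, 4.56], [0.17, 2.85], [-2.88, 2.88]. Speed limits (rad/s): [2.39, 2.39, 3.14, 3.14, 3.14, 3.14].

### API

Orientations are given as [roll, pitch, yaw] about the fixed x, y, z axes, in that order (R = Rz(yaw) Ry(pitch) Rx(roll)).
In Python, from rig import bot, grab_frame, calibration, nets gives the robot as it stands.
- The arm moves only by the tool play_rows, never from a script. Its argument "moves" is a list that holds one entry, the list of rows, each a list of 7 numbers: the shift along the world's x, y, z in m, then the turn, a rotation vector about the world's x, y, z in rad, then the finger opening in m, from 0 to 0.0881. In form: [[[tx, ty, tz, rx, ry, rz, fingers], ...]]. A call has 1 to 12 rows; each row is the pose to reach, as a shift and turn from the pose commanded when the call began; what a row does not reach only later rows make up. A row lasts 1/8 s, in which the tool goes at most 62.5 mm and 10.7 degrees, less where a joint would pass 70% of its speed; a pose out of reach is approached as far as the arm can. A call with a gripper value outside its range is refused whole. The fingers move at their own pace and stop on an object; "newtons" is the grip in N (left out, the last holds). Time passes only in rows, so rows that repeat a pose let the fingers close. It gives the time, the measured TCP pose, the force, the opening and the grip force at its end, in the units of the state.
- bot.sense(): the state, without advancing time (a new reading comes with each control period).
- grab_frame(name): name is "scene" or "top" or "wrist"; returns the picture (384x512x3 uint8, red, green, blue); there is no depth.
- calibration(name): a dict with "fx", "fy", "cx", "cy" (pixels), "R" (3x3) and "t" (3): a world point X has camera coordinates R X + t; the wrist camera has in their place "mount" (4x4, takes a point from camera to tool coordinates, whose origin is the TCP and whose axes are the flange's). Camera axes: x right, y down, z forward; pixel columns grow to the right and rows downward; lengths in m; the calibration is good to about 2 mm. The wrist camera is an equidistant fisheye: a pixel r from the principal point sees the ray r / f radians off the axis. A picture is of the moment at which its call begins: read the wrist's pose just before it. calibration takes no time and is no camera call.
- bot.close_job(): hands the job in; it is judged then, once.
Trained networks look in the newest picture that a camera, given by its name, has taken for a name from the list of things; names that differ only in an ending like _2 or _b are one class to them, and where a whole thing is asked for, a point or a joint stands for the part that bears it (a point fixed in the world has none). Each returns a list of dicts, best first, with "conf" (0 to 1); they miss things now and then, are a little off and sometimes report something else, mostly with a low value. They report only what shows in the picture. A call takes as long as a camera call. They do not tell look-alikes from the thing itself.
- nets.search_frame(camera, query): "uv" ([column, row] in pixels, amid what is visible of it).
The state is a dict: "time": time; "joints": joint angles; "joint_vel": joint speeds; "tau": joint torques, N m; "position": TCP position; "tcp_rot": TCP orientation; "force": force on the tool from outside, world axes, zero at the start; "moment": the same for the moment, N m; "grip_width": finger opening in m; "grip_force": force on a finger pad.
Only numpy, scipy, OpenCV 4.12 (cv2) and the standard library are available. Lean on these libraries where they do the work, as an engineer would, in place of code of your own. Each camera call takes 0.05 s, during which the arm holds its last target. There are 200 camera calls.

## Working session

There is one attempt and no reset: what is moved stays moved. The work goes in short steps, Python scripts to look and compute and a tool call to move; the robot and the scene stay as the last step left them, time stands still between calls to the robot, and variables do not carry over. Pictures are saved under pics/ and viewed, at most 10 in all, crops included, and the job is handed in when it is done.

Besides the shell and the picture viewer there is one more tool, called after "Call:" as name(argument=value, ...) on one line, values as JSON. play_rows: Moves the arm, as the interface text tells. Its arguments: {"type":"object","properties":{"moves":{"type":"array"},"newtons":{"type":"number"}},"required":["moves"]}

```bash
mkdir -p pics
cat > h.py <<'E'
import numpy as np,cv2
from rig import bot,grab_frame,calibration,nets
def proj(c,X):
    k=calibration(c);p=np.array(k["R"])@np.array(X,float)+np.array(k["t"]);return np.array([k["fx"]*p[0]/p[2]+k["cx"],k["fy"]*p[1]/p[2]+k["cy"]])
def back(c,uv,z=0):
    k=calibration(c);R=np.array(k["R"]);t=np.array(k["t"])
    d=R.T@np.array([(uv[0]-k["cx"])/k["fx"],(uv[1]-k["cy"])/k["fy"],1]);o=-R.T@t
    return o+d*(z-o[2])/d[2]
E
python3 - <<'E'
from h import *
for c in("top","scene"):
    im=grab_frame(c);cv2.imwrite(f"pics/{c}0.png",cv2.resize(im[:,:,::-1],(768,576),interpolation=cv2.INTER_CUBIC))
    for q in("trivet","socket_box","speaker","mat","cup_a","bottle","coaster","clicker","stapler"):
        print(c,q,[(np.round(d["uv"]).tolist(),round(d["conf"],2),back(c,d["uv"]).round(3)[:2].tolist()) for d in nets.search_frame(c,q)])
s=bot.sense();print(s)
E
```

```text
top trivet [([361.0, 249.0], 0.78, [0.319, -0.334]), ([346.0, 141.0], 0.7, [0.702, -0.301]), ([329.0, 182.0], 0.6, [0.556, -0.233])]
top socket_box [([284.0, 217.0], 0.7, [0.436, -0.068])]
top speaker [([283.0, 158.0], 0.93, [0.647, -0.071])]
top mat [([234.0, 187.0], 0.82, [0.547, 0.107])]
top cup_a [([245.0, 122.0], 0.69, [0.782, 0.06]), ([286.0, 157.0], 0.66, [0.651, -0.082]), ([316.0, 121.0], 0.56, [0.779, -0.195])]
top bottle [([153.0, 200.0], 0.92, [0.51, 0.394])]
top coaster [([283.0, 125.0], 0.97, [0.769, -0.075]), ([329.0, 183.0], 0.41, [0.555, -0.233])]
top clicker [([192.0, 225.0], 0.85, [0.418, 0.256])]
top stapler [([401.0, 209.0], 0.83, [0.454, -0.482])]
scene trivet [([148.0, 168.0], 0.78, [0.696, -0.334]), ([228.0, 110.0], 0.75, [0.318, -0.335]), ([196.0, 161.0], 0.57, [0.566, -0.238])]
scene socket_box [([262.0, 166.0], 0.94, [0.431, -0.06]), ([208.0, 248.0], 0.19, [0.76, 0.031])]
scene speaker [([213.0, 204.0], 0.77, [0.646, -0.069])]
scene mat [([276.0, 218.0], 0.78, [0.55, 0.108]), ([183.0, 226.0], 0.25, [0.764, -0.078])]
scene cup_a [([211.0, 245.0], 0.64, [0.747
[... 235 characters left out ...]
.0, 158.0], 0.64, [0.548, -0.239])]
{'time': 1.0, 'joints': array([ 1.00370238e+00,  3.80587105e-01,  1.29742064e+00, -8.60274172e-06,
        1.46357179e+00, -2.15287363e-01]), 'joint_vel': array([ 0.00192709,  0.00047978,  0.00037913,  0.00017252, -0.00088605,
        0.00021981]), 'tau': array([ 2.96948319e-04, -4.37809718e+01, -2.24729544e+01,  7.13378680e-02,
        3.13622074e-02, -1.19457638e-05]), 'position': array([0.18951326, 0.51629649, 0.23874836]), 'tcp_rot': array([3.14158166e+00, 1.11594883e-05, 2.78978699e+00]), 'force': array([ 0.27048579, -0.52116503,  0.17035404]), 'moment': array([0.03847189, 0.04396334, 0.02880528]), 'grip_force': 0.0, 'grip_width': 0.08802947405555184}
```

View pics/top0.png

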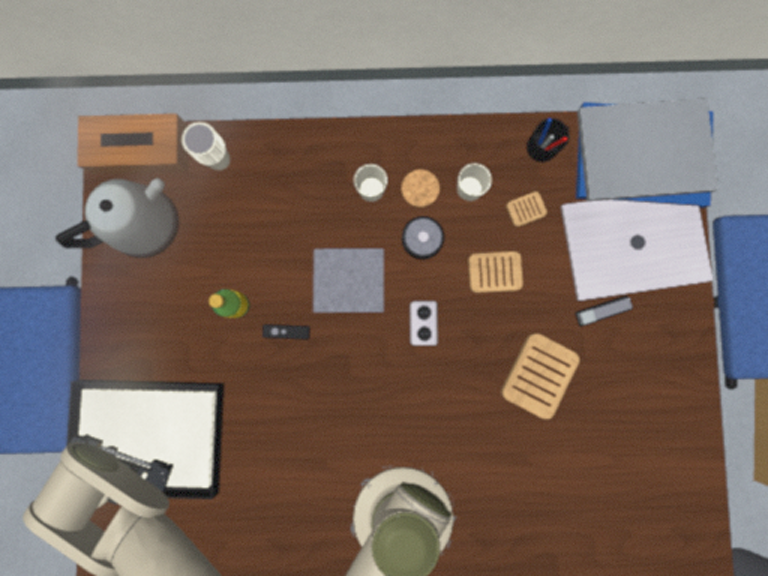

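View pics/scene0.png

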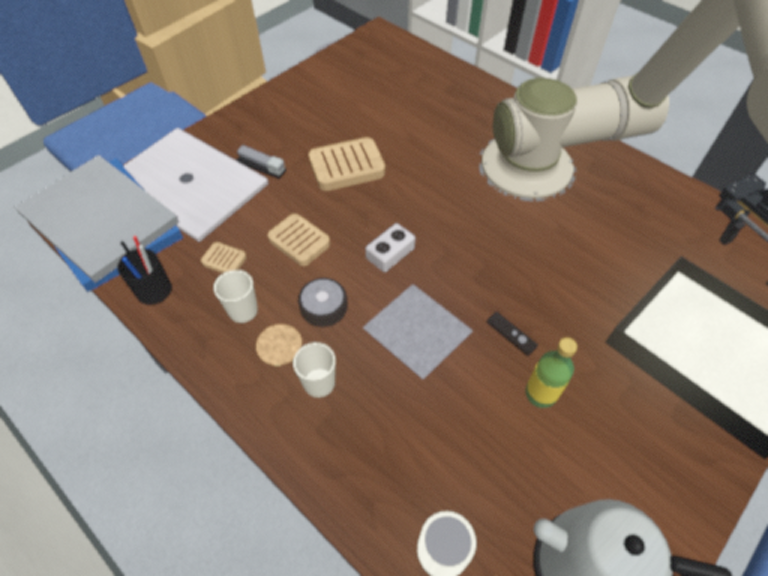

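The top view (768-px display) shows the speaker at (423,237), the socket box at (424,323) and the mat at (348,280). Three trivets could be meant: large (541,376), medium (496,271) and small (526,208). I'll measure their sizes before choosing one.

Run:
```python
from h import *
im=grab_frame("top")
hsv=cv2.cvtColor(im,cv2.COLOR_RGB2HSV)
for n,(u,v) in dict(large=(361,250),med=(330,181),small=(351,139)).items():
    x0,y0=u-32,v-32
    c=cv2.resize(im[y0:v+32,x0:u+32],None,fx=8,fy=8,interpolation=cv2.INTER_CUBIC)
    m=((c[:,:,0]>150)&(c[:,:,0].astype(int)-c[:,:,2]>40)).astype(np.uint8)
    m=cv2.morphologyEx(m,cv2.MORPH_CLOSE,np.ones((25,25)))
    cs=cv2.findContours(m,0,1)[0]; ct=min(cs,key=lambda k:-cv2.pointPolygonTest(k,(256,256),True))
    p=ct[:,0].astype(float)/8+[x0-.44,y0-.44]
    P=np.array([back("top",q,.018)[:2] for q in p],np.float32)
    r=cv2.minAreaRect(P*1000);print(n,r)
c=im[120:280,250:400]
cv2.imwrite("pics/crop.png",cv2.resize(c[:,:,::-1],None,fx=3.7,fy=3.7,interpolation=cv2.INTER_CUBIC))
print(np.array(calibration("wrist")["mount"]).round(3),{k:v for k,v in calibration("wrist").items() if k!="mount"})
```

```text
large ((314.4903564453125, -327.54595947265625), (129.95352172851562, 172.06431579589844), 61.11050033569336)
med ((559.3868408203125, -233.18423461914062), (92.88594055175781, 123.90576171875), 1.7161787748336792)
small ((707.5107421875, -313.5490417480469), (63.75901412963867, 84.61068725585938), 19.328001022338867)
[[ 0.001 -0.951 -0.309  0.081]
 [ 1.     0.001 -0.    -0.001]
 [ 0.    -0.309  0.951 -0.145]
 [ 0.     0.     0.     1.   ]] {'fx': 297.3186396354542, 'fy': 297.3186396354542, 'cx': 260.0871843954019, 'cy': 189.65220050245298}
```

View pics/crop.png

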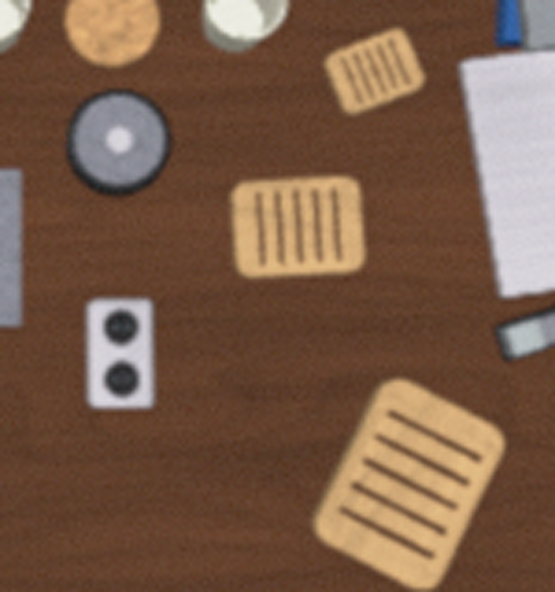

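The medium trivet at (330,181) measures 93×124 mm, so it is the 90×120 one. The others measure 130×172 and 64×85 mm. Next I move above the gap for a close look.

Call:
play_rows(moves=[[[0.008, -0.016, 0.01, 0, 0, -0.05, 0.04], [0.03, -0.06, 0.02, 0, 0, -0.15, 0.04], [0.055, -0.11, 0.02, 0, 0, -0.27, 0.04], [0.082, -0.165, 0.02, 0, 0, -0.4, 0.04], [0.109, -0.22, 0.02, 0, 0, -0.53, 0.04], [0.136, -0.275, 0.02, 0, 0, -0.66, 0.04], [0.163, -0.33, 0.02, 0, 0, -0.78, 0.04], [0.19, -0.385, 0.02, 0, 0, -0.9, 0.04], [0.217, -0.44, 0.02, 0, 0, -1.0, 0.04], [0.244, -0.495, 0.02, 0, 0, -1.1, 0.04], [0.27, -0.55, 0.02, 0, 0, -1.17, 0.04], [0.295, -0.6, 0.02, 0, 0, -1.219, 0.04]]])

```text
time: 2.55
position: [0.4844, -0.0865, 0.2596]
tcp_rot: [3.141, 0.001, 1.566]
force: [1.7, 0.9, 0.0]
grip_width: 0.04
grip_force: 0.0
```

Call:
play_rows(moves=[[[0.02, -0.05, 0, 0, 0, 0, 0.04], [0.04, -0.09, 0, 0, 0, 0, 0.04], [0.055, -0.11, 0, 0, 0, 0, 0.04], [0.06, -0.12, 0, 0, 0, 0, 0.04], [0.06, -0.12, 0, 0, 0, 0, 0.04], [0.06, -0.12, 0, 0, 0, 0, 0.04]]])

```text
time: 3.3
position: [0.544, -0.2029, 0.2592]
tcp_rot: [3.141, 0.0, 1.571]
force: [0.9, 0.0, -0.4]
grip_width: 0.0404
grip_force: 0.0
```

```bash
cat >> h.py <<'E'
from scipy.spatial.transform import Rotation as Ro
def wback(uv,s,z):
    k=calibration("wrist");M=np.array(k["mount"]);uv=np.atleast_2d(uv)
    d=(uv-[k["cx"],k["cy"]])/k["fx"];r=np.linalg.norm(d,axis=1)+1e-9
    ray=np.c_[d*(np.sin(r)/r)[:,None],np.cos(r)]
    R=Ro.from_euler("xyz",s["tcp_rot"]).as_matrix()
    D=ray@M[:3,:3].T@R.T;o=R@M[:3,3]+s["position"]
    return (o+D*((z-o[2])/D[:,2])[:,None])[:,:2]
def wim(name):
    s=bot.sense();im=grab_frame("wrist")
    cv2.imwrite(f"pics/{name}.png",cv2.resize(im[:,:,::-1],(768,576),interpolation=cv2.INTER_CUBIC));np.save(name+".npy",im)
    import pickle;pickle.dump(s,open(name+".pkl","wb"));return s,im
E
python3 - <<'E'
from h import *
s,im=wim("w1");print(s["time"],s["position"],s["tcp_rot"],s["joints"],s["grip_width"])
for q in("trivet","socket_box","speaker","mat"):
    print(q,[(np.round(d["uv"]).tolist(),round(d["conf"],2),wback(d["uv"],s,.02).round(3).tolist()) for d in nets.search_frame("wrist",q)])
E
```

```text
3.3 [ 0.54400031 -0.2029094   0.25919519] [3.14144395e+00 1.78771702e-05 1.57107651e+00] [-5.60820497e-01  4.22285542e-01  1.17067437e+00  6.40094867e-05
  1.54849732e+00 -5.61102102e-01] 0.04039717136080278
trivet [([364.0, 227.0], 0.91, [[0.698, -0.307]]), ([112.0, 227.0], 0.87, [[0.313, -0.309]]), ([268.0, 176.0], 0.85, [[0.554, -0.229]])]
socket_box [([181.0, 51.0], 0.88, [[0.442, -0.06]])]
speaker [([336.0, 54.0], 0.85, [[0.642, -0.064]])]
mat []
```

View pics/w1.png

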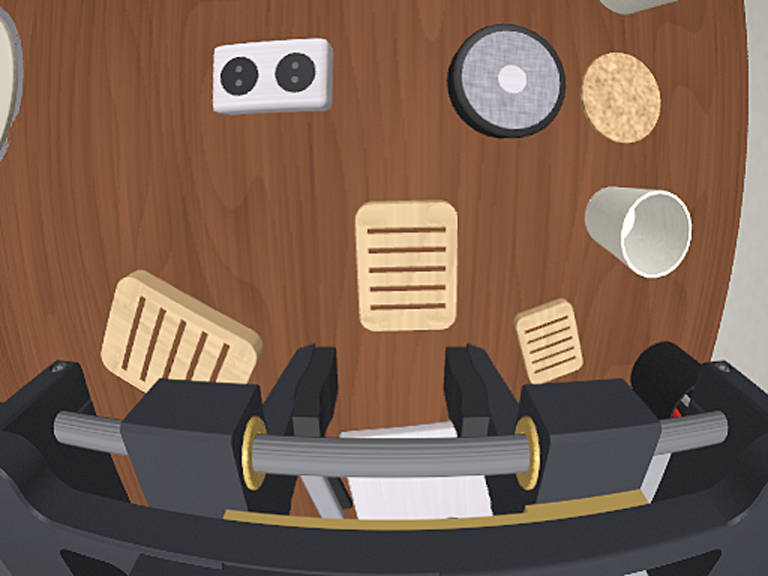

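The wrist view shows the socket box at (272,76), the speaker at (506,81) and the target trivet at (407,265). I'll extract exact outlines from this picture.

```bash
cat > m.py <<'E'
from h import *
def trivet(im,s,box,z=.018):
    u0,v0,u1,v1=box
    c=cv2.resize(im[v0:v1,u0:u1],None,fx=6,fy=6,interpolation=cv2.INTER_CUBIC).astype(int)
    m=((c[:,:,0]>185)&(c[:,:,0]-c[:,:,2]>40)).astype(np.uint8)
    m=cv2.morphologyEx(m,cv2.MORPH_CLOSE,np.ones((31,31)))
    ct=max(cv2.findContours(m,0,1)[0],key=cv2.contourArea)
    p=ct[:,0]/6+[u0-.42,v0-.42]
    return cv2.minAreaRect((wback(p,s,z)*1000).astype(np.float32))
E
python3 - <<'E'
from m import *
import pickle
im=np.load("w1.npy");s=pickle.load(open("w1.pkl","rb"))
print("trivet",trivet(im,s,(225,125,315,230)))
def seg(box,f,z,n):
    u0,v0,u1,v1=box
    c=cv2.resize(im[v0:v1,u0:u1],None,fx=6,fy=6,interpolation=cv2.INTER_CUBIC).astype(int)
    m=f(c).astype(np.uint8);m=cv2.morphologyEx(m,cv2.MORPH_CLOSE,np.ones((13,13)))
    ct=max(cv2.findContours(m,0,1)[0],key=cv2.contourArea)
    return (wback(ct[:,0]/6+[u0-.42,v0-.42],s,z)*1000).astype(np.float32)
for t in(175,190,200,210):
  B=seg((130,15,235,85),lambda c:(c.min(2)>t),.042,"b");print("box",t,cv2.minAreaRect(B))
S=seg((290,8,390,100),lambda c:(c.min(2)>95),.04,"s");print("spk disc",cv2.fitEllipse(S))
S2=seg((290,8,390,100),lambda c:~((c[:,:,0]-c[:,:,2])>25),.04,"s");print("spk out",cv2.fitEllipse(S2),S2.max(0),S2.min(0))
print(im[40,150],im[65,200],im[72,200],im[50,180])
E
```

```text
trivet ((558.7454833984375, -233.02102661132812), (90.82732391357422, 121.80252838134766), 1.597662091255188)
box 175 ((443.9317932128906, -60.780494689941406), (57.41307830810547, 97.29885864257812), 89.05181121826172)
box 190 ((443.8193054199219, -60.387027740478516), (56.3858528137207, 96.67888641357422), 89.0680923461914)
box 200 ((443.7083740234375, -59.95550537109375), (55.5981330871582, 96.39457702636719), 89.43245697021484)
box 210 ((443.8267822265625, -59.73573303222656), (55.06932830810547, 96.1736831665039), 89.50121307373047)
spk disc ((642.6116333007812, -64.67291259765625), (84.35782623291016, 84.55012512207031), 53.638328552246094)
spk out ((639.6859741210938, -66.40986633300781), (96.59983825683594, 102.38045501708984), 121.5330810546875) [690.1536   -16.333841] [ 588.70966 -115.205  ]
[240 235 242] [226 221 227] [137 132 136] [229 224 230]
```

Call:
play_rows(moves=[[[0.01, -0.003, 0, 0, 0, 0.1, 0.06], [0.025, -0.008, -0.01, 0, 0, 0.26, 0.06], [0.04, -0.014, -0.025, 0, 0, 0.42, 0.06], [0.055, -0.02, -0.04, 0, 0, 0.58, 0.06], [0.07, -0.026, -0.06, 0, 0, 0.74, 0.06], [0.085, -0.03, -0.08, 0, 0, 0.9, 0.06], [0.096, -0.032, -0.1, 0, 0, 1.06, 0.06], [0.096, -0.032, -0.12, 0, 0, 1.22, 0.06], [0.096, -0.032, -0.13, 0, 0, 1.38, 0.06], [0.096, -0.032, -0.14, 0, 0, 1.5, 0.06], [0.096, -0.032, -0.14, 0, 0, 1.553, 0.06], [0.096, -0.032, -0.14, 0, 0, 1.553, 0.06]]])

```text
time: 5.05
position: [0.6405, -0.2355, 0.1187]
tcp_rot: [3.142, -0.0, 3.123]
force: [0.0, 0.1, 0.6]
grip_width: 0.06
grip_force: 0.0
```

Run:
```python
from h import *
s,im=wim("w2");print(s["time"],s["position"],s["tcp_rot"],s["joints"],s["force"])
```

```text
5.05 [ 0.64051925 -0.2354922   0.11869857] [ 3.14152130e+00 -1.70684095e-04  3.12344063e+00] [-5.25350044e-01  7.06279603e-01  1.06236306e+00 -2.09403849e-05
  1.37313385e+00 -2.07799023e+00] [0.03469504 0.08617682 0.58800434]
```

View pics/w2.png

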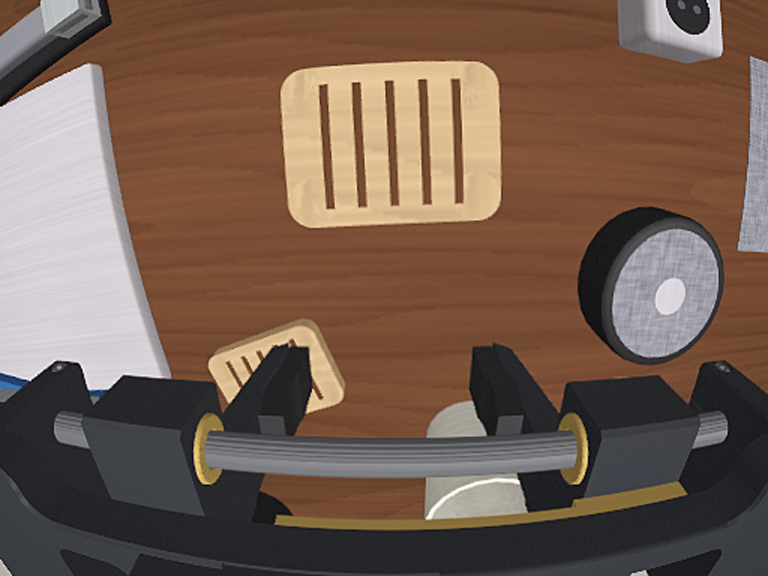

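The trivet at (391,144) is clear of the fingers, the cup sits behind them, and the small trivet at (280,370) is clear. I descend and push it sideways, towards −x.

Call:
play_rows(moves=[[[0, 0, -0.03, 0, 0, 0, 0.06], [0, 0, -0.07, 0, 0, 0, 0.06], [0, 0, -0.1, 0, 0, 0, 0.06], [0, 0, -0.112, 0, 0, 0, 0.06], [0, 0, -0.112, 0, 0, 0, 0.06], [-0.006, 0, -0.112, 0, 0, 0, 0.06], [-0.014, 0, -0.112, 0, 0, 0, 0.06], [-0.022, 0, -0.112, 0, 0, 0, 0.06], [-0.027, 0, -0.112, 0, 0, 0, 0.06], [-0.032, 0, -0.112, 0, 0, 0, 0.06], [-0.035, 0, -0.112, 0, 0, 0, 0.06], [-0.035, 0, -0.112, 0, 0, 0, 0.06]]])

```text
time: 6.6
position: [0.6053, -0.2357, 0.0068]
tcp_rot: [3.142, -0.0, 3.124]
force: [0.4, 0.0, 0.3]
grip_width: 0.0599
grip_force: 0.4
```

Run:
```python
from m import *
s,im=wim("w3");print(s["time"],s["position"],s["tcp_rot"],s["force"]);
np.set_printoptions(suppress=True)
print(trivet(im,s,(120,100,400,300)))
```

```text
6.6 [ 0.60533148 -0.23569373  0.00676633] [ 3.14150723e+00 -2.79197925e-04  3.12375363e+00] [0.40839343 0.02677906 0.3407123 ]
((558.7337646484375, -232.05221557617188), (119.24129486083984, 70.46857452392578), 89.13182067871094)
```

View pics/w3.png

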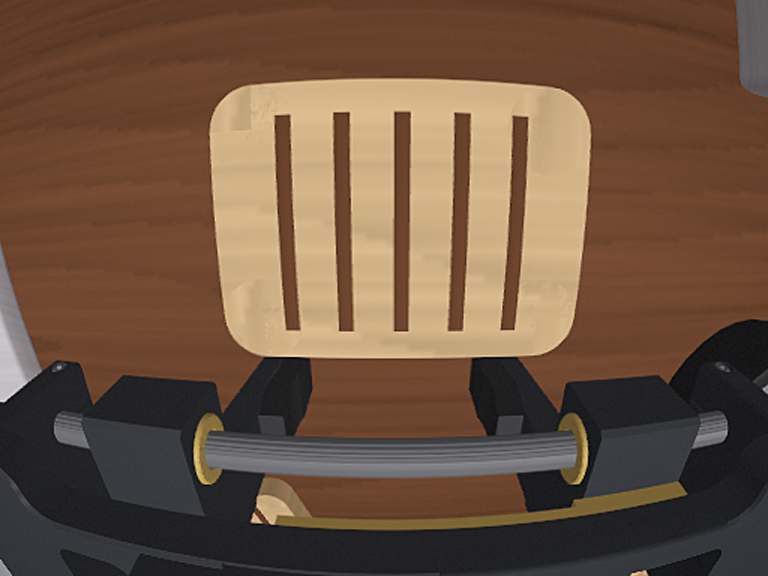

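The fingers touch the rear side at about (400,357), and the trivet (80–357 in rows) has squared up. My crop cut its top edge, so I'll recompute from the saved picture.

Run:
```python
from m import *
import pickle
print(trivet(np.load("w3.npy"),pickle.load(open("w3.pkl","rb")),(120,40,410,250)))
```

```text
((549.349365234375, -231.88726806640625), (119.16874694824219, 89.2841567993164), 89.00399017333984)
```

Call:
play_rows(moves=[[[-0.003, 0, 0, 0, 0, 0, 0.06], [-0.007, 0, 0, 0, 0, 0, 0.06], [-0.0093, 0, 0, 0, 0, 0, 0.06], [-0.0093, 0, 0, 0, 0, 0, 0.06], [-0.006, 0, 0, 0, 0, 0, 0.06], [0.002, 0, 0, 0, 0, 0, 0.06], [0.008, 0, 0.003, 0, 0, 0, 0.06], [0.012, 0, 0.02, 0, 0, 0, 0.06], [0.012, 0, 0.05, 0, 0, 0, 0.05], [0.012, 0, 0.08, 0, 0, 0, 0.04], [0.012, 0, 0.1, 0, 0, 0, 0.04], [0.012, 0, 0.11, 0, 0, 0, 0.04]]])

```text
time: 8.15
position: [0.618, -0.2358, 0.118]
tcp_rot: [-3.141, 0.001, 3.124]
force: [0.9, 0.3, -0.2]
grip_width: 0.04
grip_force: 0.0
```

Call:
play_rows(moves=[[[-0.004, -0.005, 0, 0, 0, -0.08, 0.04], [-0.012, -0.014, 0, 0, 0, -0.24, 0.04], [-0.02, -0.023, 0, 0, 0, -0.4, 0.04], [-0.028, -0.032, 0, 0, 0, -0.56, 0.04], [-0.036, -0.041, 0, 0, 0, -0.72, 0.04], [-0.044, -0.05, 0, 0, 0, -0.88, 0.04], [-0.052, -0.06, 0, 0, 0, -1.04, 0.04], [-0.06, -0.07, 0, 0, 0, -1.2, 0.04], [-0.068, -0.08, 0, 0, 0, -1.36, 0.04], [-0.074, -0.088, 0, 0, 0, -1.5, 0.04], [-0.079, -0.092, 0, 0, 0, -1.57, 0.04], [-0.079, -0.092, 0, 0, 0, -1.57, 0.04]]])

```text
time: 9.65
position: [0.5383, -0.3278, 0.1163]
tcp_rot: [-3.141, -0.001, 1.554]
force: [0.2, -0.5, 0.2]
grip_width: 0.0402
grip_force: 0.0
```

Run:
```python
from m import *
s,im=wim("w4");print(s["time"],s["position"],s["tcp_rot"],s["force"])
for q in("trivet","socket_box","speaker","mat"):
    print(q,[(np.round(d["uv"]).tolist(),round(d["conf"],2),wback(d["uv"],s,.02).round(3).tolist()) for d in nets.search_frame("wrist",q)])
print(trivet(im,s,(180,40,350,215)))
```

```text
9.65 [ 0.53831294 -0.32783768  0.11627636] [-3.14085101e+00 -6.10826564e-04  1.55401036e+00] [ 0.1974449  -0.54674721  0.20347478]
trivet [([59.0, 190.0], 0.97, [[0.335, -0.323]]), ([424.0, 170.0], 0.81, [[0.691, -0.31]]), ([258.0, 78.0], 0.8, [[0.538, -0.234]])]
socket_box []
speaker []
mat []
((539.5120239257812, -245.82994079589844), (92.39061737060547, 90.25152587890625), 89.05084991455078)
```

View pics/w4.png

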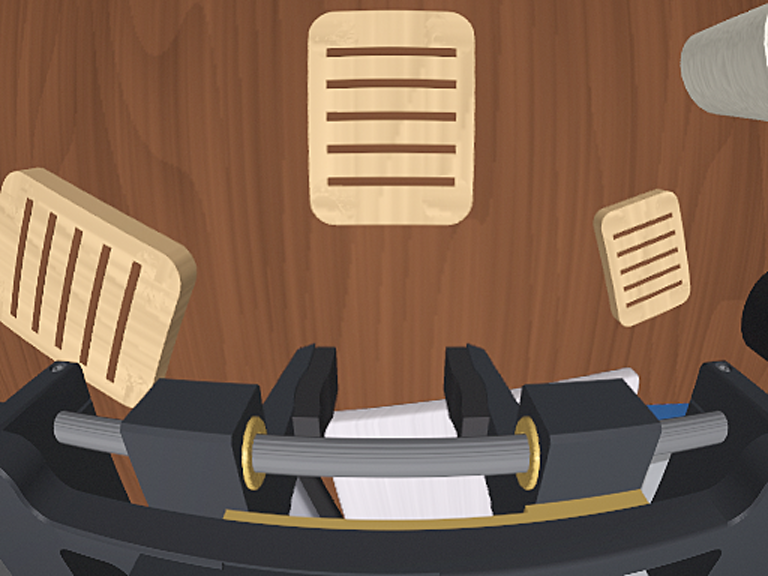

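The trivet at (391,118) is lined up with the gap line: x = 539.5 mm, −1°. Now I descend and push +y, stopping to check before the gap.

Call:
play_rows(moves=[[[0, 0, -0.03, 0, 0, 0, 0.04], [0, 0, -0.07, 0, 0, 0, 0.04], [0, 0, -0.1, 0, 0, 0, 0.04], [0, 0, -0.109, 0, 0, 0, 0.04], [0, 0.006, -0.109, 0, 0, 0, 0.04], [0, 0.016, -0.109, 0, 0, 0, 0.04], [0.0005, 0.026, -0.109, 0, 0, 0, 0.04], [0.0005, 0.038, -0.109, 0, 0, 0, 0.04], [0.001, 0.05, -0.109, 0, 0, 0, 0.04], [0.001, 0.062, -0.109, 0, 0, 0, 0.04], [0.0012, 0.068, -0.109, 0, 0, 0, 0.04], [0.0012, 0.07, -0.109, 0, 0, 0, 0.04]]])

```text
time: 11.4
position: [0.5398, -0.2574, 0.0078]
tcp_rot: [-3.142, 0.0, 1.554]
force: [-0.2, -2.8, 2.1]
grip_width: 0.04
grip_force: 1.2
```

Run:
```python
from m import *
s,im=wim("w5");print(s["time"],s["position"],s["tcp_rot"],s["force"])
print(trivet(im,s,(120,0,400,250)))
```

```text
11.4 [ 0.53977042 -0.25740881  0.00778806] [-3.14158823e+00  9.53649666e-05  1.55416000e+00] [-0.21355869 -2.8424917   2.14608054]
((540.124267578125, -188.33792114257812), (117.34706115722656, 89.67979431152344), 89.03350067138672)
```

View pics/w5.png

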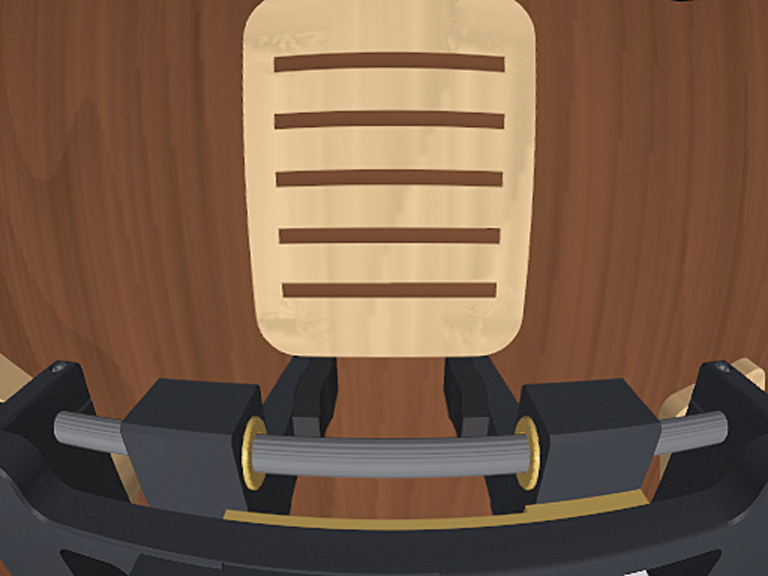

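The trivet (245–535 in columns) is square on the fingers at x = 540.1 mm, −1°, against 540.8 wanted. I continue into the gap.

Call:
play_rows(moves=[[[0, 0.004, 0, 0, 0, 0, 0.04], [0.0003, 0.012, 0, 0, 0, 0, 0.04], [0.0006, 0.02, 0, 0, 0, 0, 0.04], [0.0008, 0.028, 0, 0, 0, 0, 0.04], [0.001, 0.036, 0, 0, 0, 0, 0.04], [0.0013, 0.044, 0, 0, 0, 0, 0.04], [0.0015, 0.052, 0, 0, 0, 0, 0.04], [0.0016, 0.058, 0, 0, 0, 0, 0.04], [0.0016, 0.06, 0, 0, 0, 0, 0.04]]])

```text
time: 12.58
position: [0.5413, -0.1972, 0.0077]
tcp_rot: [-3.141, -0.0, 1.554]
force: [-0.2, -0.5, -1.3]
grip_width: 0.0397
grip_force: 0.4
```

Run:
```python
from m import *
s,im=wim("w6");print(s["time"],s["position"],s["tcp_rot"],s["force"])
print(trivet(im,s,(120,0,400,250)))
```

```text
12.575 [ 0.54125828 -0.19720623  0.0076786 ] [-3.14130971e+00 -2.19537855e-04  1.55415487e+00] [-0.16515239 -0.46600238 -1.28132684]
((541.682861328125, -128.1243133544922), (117.28255462646484, 89.6736068725586), 89.03883361816406)
```

View pics/w6.png

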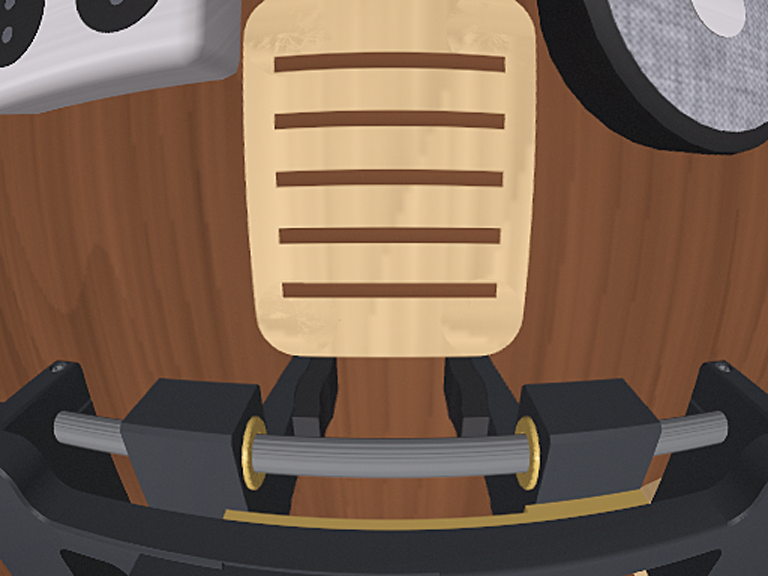

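The trivet's front is between the box (lower corner about (240,75)) and the speaker (left rim about (541,40)), with similar slivers on both sides. I'll check the base edges numerically.

Run:
```python
from m import *
import pickle
s=pickle.load(open("w6.pkl","rb"));im=np.load("w6.npy").astype(int)
for v in(3,8,15,25,35,45):
    r=im[v];wood=(r[:,0]-r[:,2]>25)
    L=[u for u in range(130,175) if not wood[u]];Rr=[u for u in range(340,400) if not wood[u]]
    a=max(L) if L else None;b=min(Rr) if Rr else None
    print(v,[(u,(wback((u,v),s,0)[0]*1000).round(1)) for u in(a,b) if u is not None])
```

```text
3 [(160, array([490.6, -63.2])), (358, array([594.4, -65.1]))]
8 [(160, array([490.6, -66.2])), (359, array([594.8, -67.9]))]
15 [(159, array([490.1, -70.2])), (360, array([595.2, -71.9]))]
25 [(159, array([490.2, -75.9])), (363, array([596.6, -77.5]))]
35 [(159, array([490.2, -81.5])), (366, array([598.2, -82.9]))]
45 [(157, array([489. , -86.9])), (371, array([600.9, -88.2]))]
```

Call:
play_rows(moves=[[[0.0002, 0.006, 0, 0, 0, 0, 0.04], [0.0005, 0.016, 0, 0, 0, 0, 0.04], [0.0008, 0.027, 0, 0, 0, 0, 0.04], [0.001, 0.038, 0, 0, 0, 0, 0.04], [0.0012, 0.05, 0, 0, 0, 0, 0.04], [0.0014, 0.062, 0, 0, 0, 0, 0.04], [0.0016, 0.074, 0, 0, 0, 0, 0.04], [0.0018, 0.086, 0, 0, 0, 0, 0.04], [0.002, 0.098, 0, 0, 0, 0, 0.04], [0.0022, 0.109, 0, 0, 0, 0, 0.04], [0.0024, 0.117, 0, 0, 0, 0, 0.04], [0.0024, 0.12, 0, 0, 0, 0, 0.04]]])

```text
time: 14.12
position: [0.5437, -0.0772, 0.0077]
tcp_rot: [-3.142, -0.0, 1.554]
force: [-0.6, -0.7, -0.3]
grip_width: 0.04
grip_force: 0.5
```

Run:
```python
from m import *
s,im=wim("w7");print(s["time"],s["position"],s["tcp_rot"],s["force"])
print(trivet(im,s,(120,0,400,250)))
t=cv2.imread("pics/top0.png")[:,:,::-1].astype(int)[230:330,295:400]
m=((t[:,:,0]-t[:,:,2])<12)&(t.min(2)>80)
m=cv2.morphologyEx(m.astype(np.uint8),cv2.MORPH_OPEN,np.ones((5,5)))
ct=max(cv2.findContours(m,0,1)[0],key=cv2.contourArea)[:,0]+[295,230]
P=np.array([back("top",(q+.5)/1.5-.5,.001)[:2] for q in ct]);r=cv2.minAreaRect((P*1000).astype(np.float32));print("mat",r,cv2.boxPoints(r))
```

```text
14.125 [ 0.54370838 -0.07719859  0.00773232] [-3.14151096e+00 -2.21239785e-05  1.55419551e+00] [-0.56650739 -0.6753637  -0.25321944]
((544.1093139648438, -8.103599548339844), (117.25602722167969, 89.65074920654297), 89.02653503417969)
mat ((550.4263305664062, 114.83540344238281), (163.1520233154297, 147.58096313476562), 88.44215393066406) [[474.44537   35.295624]
 [621.9718    31.283463]
 [626.4073   194.37518 ]
 [478.88086  198.38734 ]]
```

Call:
play_rows(moves=[[[0.0002, 0.006, 0, 0, 0, 0, 0.04], [0.0005, 0.016, 0, 0, 0, 0, 0.04], [0.0008, 0.027, 0, 0, 0, 0, 0.04], [0.0012, 0.038, 0, 0, 0, 0, 0.04], [0.0016, 0.05, 0, 0, 0, 0, 0.04], [0.002, 0.062, 0, 0, 0, 0, 0.04], [0.0024, 0.074, 0, 0, 0, 0, 0.04], [0.0028, 0.086, 0, 0, 0, 0, 0.04], [0.0032, 0.098, 0, 0, 0, 0, 0.04], [0.0036, 0.109, 0, 0, 0, 0, 0.04], [0.004, 0.116, 0, 0, 0, 0, 0.04], [0.004, 0.119, 0, 0, 0, 0, 0.04]]])

```text
time: 15.68
position: [0.5477, 0.0417, 0.0078]
tcp_rot: [3.142, 0.0, 1.554]
force: [-0.0, -1.8, 0.9]
grip_width: 0.0398
grip_force: 0.8
```

Call:
play_rows(moves=[[[0, 0, 0, 0, 0, 0, 0.04], [0, -0.006, 0, 0, 0, 0, 0.04], [0, -0.016, 0, 0, 0, 0, 0.04], [0, -0.024, 0.01, 0, 0, 0, 0.04], [0, -0.026, 0.04, 0, 0, 0, 0.04], [0, -0.026, 0.08, 0, 0, 0, 0.04], [0, -0.026, 0.13, 0, 0, 0, 0.04], [0, -0.026, 0.18, 0, 0, 0, 0.04], [0, -0.026, 0.21, 0, 0, 0, 0.04], [0, -0.026, 0.22, 0, 0, 0, 0.04], [0, -0.026, 0.22, 0, 0, 0, 0.04]]])

```text
time: 17.05
position: [0.5475, 0.015, 0.2276]
tcp_rot: [-3.141, -0.0, 1.553]
force: [-0.3, 0.1, -0.9]
grip_width: 0.0401
grip_force: 0.0
```

Run:
```python
from m import *
s,im=wim("w8");print(s["time"],s["position"],s["tcp_rot"],s["force"])
r=trivet(im,s,(180,40,350,215));print(r,cv2.boxPoints(r))
c=im.astype(int);m=((c[:,:,0]-c[:,:,2])<25)&(c.min(2)>70)&(c.max(2)<190)
n=nets.search_frame("wrist","mat");print(n)
```

```text
17.05 [0.54751987 0.01502261 0.22756023] [-3.14149068e+00 -1.23379458e-05  1.55342286e+00] [-0.31342917  0.10951719 -0.86154127]
((548.15087890625, 107.92611694335938), (112.4691162109375, 90.1598129272461), 89.10242462158203) [[502.1956    52.404636]
 [592.34436   50.992283]
 [594.1062   163.4476  ]
 [503.9574   164.85995 ]]
[{'uv': [297.6, 84.2], 'conf': 0.97}]
```

View pics/w8.png

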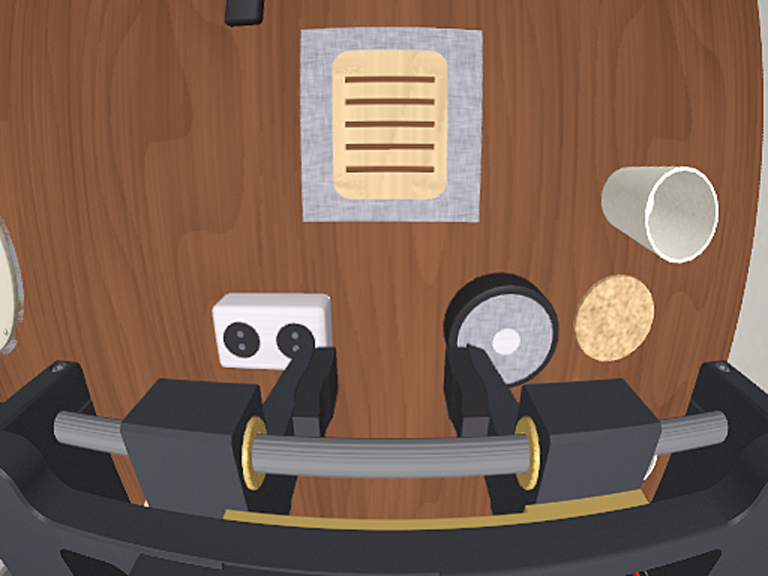

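The trivet (332–448, 50–199) lies fully within the mat (300–482, 29–222), with a margin on all sides and the robot clear of everything.

```bash
python3 -c "
from rig import bot
print(bot.close_job())"
```

```text
the job is handed in; nothing more can be done
None
```

The 90×120 mm trivet was slid through the gap and now lies entirely on the grey mat, with nothing else touched as far as the pictures show; the job is handed in at about 17 s.

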